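# Make up two baking gift boxes and shut their lids

### The job

Make up the two baking gifts from the stock lying between the boxes: the cinnamon bundle and the star cutter go into the dark box with the red insert (the cinnamon-star kit), the spice tin and the tree cutter into the pale box with the green insert (the gingerbread-tree kit), each fully down in the pocket that fits it. Shut the lid of each box once it is filled. The round cutter belongs to neither kit: leave it where it lies.

Things in the scene. Friction and masses are not known exactly. Their poses are not given: they have to be found in the camera images.
- cinnamon: Bundle of brown cinnamon sticks tied with twine, lying flat, 101 mm long along its y, 39 mm wide along its x (34 mm between the fingers), 25 mm high. Origin: about the middle of its underside; z up. Loose. The middle of its length lies 1 mm towards +y of the origin.
- star_cutter: Tin cookie cutter, a hollow five-pointed star standing on its edge wall, 53 mm (its x, one point at +x) x 56 mm (its y), 22 mm high. Origin: centre of its underside; z up. Two points lie at y = +28 and -28 mm, both at about x = +8 mm: there it can be gripped across y. Loose.
- spice_tin: Small round cream tin with a grey metal lid, 46 mm across, 48 mm high, upright. Origin: centre of its underside; z up. Its lid is fixed. Loose.
- tree_cutter: Tin cookie cutter, a hollow fir tree standing on its edge wall, 71 mm long along its x (tree top at +x), 52 mm wide across its y at the lowest branches, about 18 mm towards -x of the origin, where it can be gripped across y; 20 mm high. Origin: centre of its underside; z up. Loose.
- round_cutter: Round tin cookie cutter, a plain ring 56 mm across and 26 mm high, lying among the stock. Origin: centre of its underside. Belongs to no kit; stays where it is. Loose.
- walnut_box: Dark wooden gift box with hinged lid and wine-red insert, fixed. Base 150 (box x) x 190 (y) x 34 mm; origin: centre of underside; x runs from front clasp to hinges, y to the left, z up. Insert surface z 33, pocket floors z 25 mm. Long pocket for the cinnamon (lengthways along x): 116 (x) x 54 (y) mm, centre x 0, y +47. Star cutter pocket (any yaw): 70 x 72 mm, centre x 0, y -44.
- beech_box: Pale wooden gift box with hinged lid and dark green insert, fixed. Base 150 (box x) x 190 (y) x 34 mm; origin: centre of underside; x runs from front clasp to hinges, y to the left, z up. Insert surface z 33, pocket floors z 25 mm. Round pocket for the tin: 62 mm across, centre x 0, y +46. Tree cutter pocket (lengthways along x, either way round): 86 (x) x 68 (y) mm, centre x 0, y -42.
- walnut_box_lid (a joint): Lid of the dark box, rad: 0 shut, 1.85 fully open at its stop (start), leaning away. Hollow shell 150 x 190 x 46 mm, 40 mm clear inside. Hinge line along box y at box x +75, z 34 mm. Open, its upper outer edge is 86 mm behind (+x of) the hinge line at z 165 mm. Pushed from behind past upright to below 1.1 rad it sinks shut by itself in 1 to 2 s; above 1.3 it falls back open.
- beech_box_lid (a joint): Lid of the pale box, same size, hinge and behaviour as the dark box's: rad, 0 shut, 1.85 fully open (start). For both: a point d before (-x of) the hinge line and e above it when shut lies, at angle q, at box x = 75 - d cos q + e sin q, z = 34 + d sin q + e cos q (mm). Closed fingers can push its outer face over from behind, near the upper edge, with under 2 N.
Mind the look-alikes: they are no part of the job. Leave any blue look-alike of the star_cutter alone.

How it is judged:
By the outcome, as a careful person would: the job done as asked, in the order asked, and still so for the second after the job is handed in, with the robot touching nothing.
It also fails if it takes over 136 s, if anything falls off the work surface, if the arm or the gripper's body presses on something with over 40 N, if the wrist force passes 120 N, or if a joint passes its speed limit or range.

### The arm

A 6-joint arm with a two-finger parallel gripper is mounted at the origin on a cart in front of the work surface, level with it; the furniture and walls round the work are solid. World frame = base frame: x ahead of the robot, y to its left, z up, the work surface at z = 0. Lengths are in m, angles in rad, forces in N, time in s.
With the tool pointing down it reaches from about 0.35 to 0.875 m from the base axis. Payload 4.2 kg.
Tool frame: the origin (TCP) lies at the very end of the fingers, on their centre line; the grasp point (between the pads) lies r.hold_point_z behind it (r.hold_point_z is the distance from the TCP to the grasp point, in m); z points along the fingers, y is the line along which they close (so a half turn about z gives the same grasp; the last joint's range is limited). The gripper opens to 85 mm and grips with 20 to 120 N. Pads are 22 mm wide; open, the fingers measure 114 mm over their backs; the gripper's body (76 mm by 85 mm) begins 54 mm behind the grasp point. The pads swing forward as they close: fully open they stand 13 mm farther back than shut.
Start: joints at [-0.933, 0.385, 0.008, 0, -1.194, -0.259], TCP at [0.231, -0.581, 0.231] pointing down, gripper open.
Joint ranges: [-3.14, 3.14], [-1.21, 2.06], [-1.07, 1.41], [-3.16, 2.05], [-2.99, -0.16], [-3.1, 3.1]. Speed limits (rad/s): [2.79, 2.79, 3.14, 3.14, 3.14, 3.14].

### API

Orientations are given as a rotation vector (axis times angle).
In Python, from bench import r, viewer gives the robot as it stands.
- The arm moves only by the shell command python3 -m inch 'ROWS' [OPENING]. ROWS is a JSON object of lists of equal length, an entry for each row: "slide": the shift along the tool's x, y, z in m, a list of three; "delta_rot": the turn, a rotation vector about the tool's x, y, z in degrees, a list of three. In form: {"slide": [[tx, ty, tz], ...], "delta_rot": [[ax, ay, az], ...]}. A call has 1 to 10 rows; each row is the pose to reach, as a shift and turn from the pose commanded when the call began, along the tool's axes at that moment; what a row does not reach only later rows make up. A row lasts 1/8 s, in which the tool goes at most 62.5 mm and 10.7 degrees, less where a joint would pass 70% of its speed; a pose out of reach is approached as far as the arm can. A call with a gripper value outside its range is refused whole. OPENING is the finger opening in m, from 0 to 0.0854, set as the call begins (- or left out, the last holds). The fingers move at their own pace and stop on an object; the grip force is fixed at half the most. Time passes only in rows, so rows that repeat a pose let the fingers close. It gives the time, the measured TCP pose, the force, the opening and the grip force at its end, in the units of the state.
- r.get_state(): the state, without advancing time (a new reading comes with each control period).
- viewer.snapshot(name): name is "side" or "top" or "wrist"; returns the picture (420x560x3 uint8, red, green, blue); there is no depth.
- viewer.camera_model(name): a dict with "K" (3x3 intrinsics, pixels), "k1" (the pictures are not rectified: a ray, as slopes to the right and down, at radius r is drawn at 1 + k1 r^2 times it, then the intrinsics apply), "rvec" (rotation vector, rad) and "tvec" (3), from world to camera coordinates, as OpenCV has them; the wrist camera has in their place "mount" (4x4, takes a point from camera to tool coordinates, whose origin is the TCP and whose axes are the flange's). Camera axes: x right, y down, z forward; pixel columns grow to the right and rows downward; lengths in m; the calibration is good to about 2 mm. A picture is of the moment at which its call begins: read the wrist's pose just before it. camera_model takes no time and is no camera call.
- r.close_job(): hands the job in; it is judged then, once.
The state is a dict: "time": time; "joint_pos": joint angles; "joint_vel": joint speeds; "joint_torque": joint torques, N m; "eef_pos": TCP position; "tool_rot": TCP orientation; "ft_force": force on the tool from outside, world axes, zero at the start; "wrist_torque": the same for the moment, N m; "width": opening from 0.0 (shut) to 1.0 (fully open); "finger_force": force on a finger pad.
Only numpy, scipy, OpenCV 4.12 (cv2) and the standard library are available. Lean on these libraries where they do the work, as an engineer would, in place of code of your own. Each camera call takes 0.05 s, during which the arm holds its last target. There are 200 camera calls.

## Working session

There is one attempt and no reset: what is moved stays moved. The work goes in short steps, Python scripts to look and compute and a shell command to move; the robot and the scene stay as the last step left them, time stands still between calls to the robot, and variables do not carry over. Pictures are saved under pics/ and viewed, at most 14 in all, crops included, and the job is handed in when it is done.

```bash
ls; mkdir -p pics; python3 - <<'E'
from bench import r, viewer
import cv2,numpy as np
s=r.get_state();print(s,r.hold_point_z)
for n in("top","side"):
    im=viewer.snapshot(n);cv2.imwrite(f"pics/{n}0.png",im[:,:,::-1]);print(n,viewer.camera_model(n))
print(viewer.camera_model("wrist"))
E
```

```text
pics
{'time': 0.0, 'joint_pos': array([-9.33397309e-01,  3.85532096e-01,  6.62123350e-03, -4.79330070e-04,
       -1.19400300e+00, -2.58605029e-01]), 'joint_vel': array([ 1.38923394e-04, -9.22093231e-05,  4.33347786e-04, -1.17454226e-03,
        2.57042240e-04, -3.13525824e-04]), 'joint_torque': array([-3.13693108e-04, -3.92287838e+01,  1.88399935e+01,  4.18614998e+00,
       -4.65654273e-03,  1.20432492e-05]), 'eef_pos': array([ 0.23092286, -0.58014357,  0.23023747]), 'tool_rot': array([ 0.59108712, -3.08495861, -0.00330056]), 'ft_force': array([-0.55923047, -0.64383758,  0.0258431 ]), 'wrist_torque': array([ 0.01041701, -0.03650507, -0.05227429]), 'finger_force': 0.0, 'width': 0.9981198650807107} 0.0187
top {'K': array([[450.72332629,   0.        , 277.16414987],
       [  0.        , 450.72332629, 212.31826181],
       [  0.        ,   0.        ,   1.        ]]), 'k1': -0.09868211199173946, 'rvec': array([ 2.11264938, -2.13008909,  0.17892707]), 'tvec': array([0.00667437, 0.59176566, 1.12658102])}
side {'K': array([[403.03715832,   0.        , 281.43307013],
       [  0.        , 403.03715832, 208.71087362],
       [  0.        ,   0.        ,   1.        ]]), 'k1': -0.1184743281595199, 'rvec': array([ 0.03379549, -2.74874581,  1.46979105]), 'tvec': array([0.59894902, 0.06599592, 0.95524716])}
{'K': array([[358.87075501,   0.        , 277.44126292],
       [  0.        , 358.87075501, 212.67313033],
       [  0.        ,   0.        ,   1.        ]]), 'k1': -0.0251822610750315, 'mount': array([[ 1.14895790e-03, -9.59206248e-01, -2.82704887e-01,
         7.22821943e-02],
       [ 9.99999108e-01,  1.29477407e-03, -3.28959676e-04,
        -3.31389043e-04],
       [ 6.81579135e-04, -2.82704257e-01,  9.59206880e-01,
        -1.43577886e-01],
       [ 0.00000000e+00,  0.00000000e+00,  0.00000000e+00,
         1.00000000e+00]])}
```

View pics/top0.png

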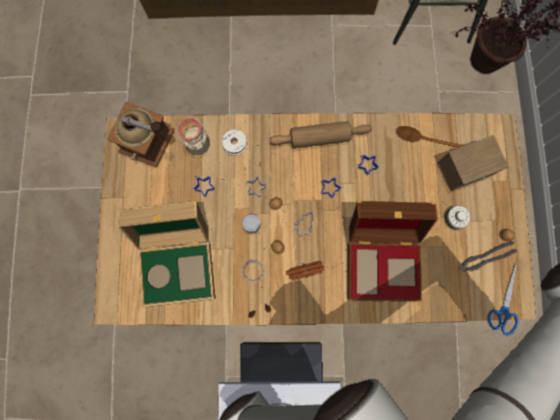

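View pics/side0.png

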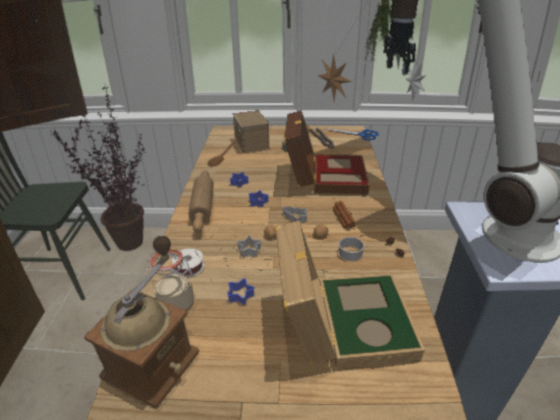

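The top view (x up, y left) shows the pale box at (177,273) and the dark one at (385,270). The stock is between them: silver star (256,187), tin (251,223), tree (304,223), cinnamon (305,270) and ring (253,270). The blue stars are look-alikes.

```bash
cat > h.py <<'E'
import cv2,numpy as np
from bench import r,viewer
from scipy.spatial.transform import Rotation as R
def undist(cm,uv):
    K=cm['K'];d=(np.atleast_2d(np.float64(uv))-K[:2,2])/K[[0,1],[0,1]]
    s=d.copy()
    for _ in range(20): s=d/(1+cm['k1']*(s**2).sum(1,keepdims=True))
    return np.c_[s,np.ones(len(s))]
def pose():
    s=r.get_state();return s['eef_pos'],R.from_rotvec(s['tool_rot']).as_matrix()
def cam(name,ps=None):
    cm=viewer.camera_model(name)
    if name=='wrist':
        p,Rt=ps;M=cm['mount'];return cm,p+Rt@M[:3,3],Rt@M[:3,:3]
    Rc=R.from_rotvec(cm['rvec']).as_matrix();return cm,-Rc.T@cm['tvec'],Rc.T
def onplane(name,uv,z,ps=None):
    cm,o,A=cam(name,ps);d=undist(cm,uv)@A.T
    return o+d*((z-o[2])/d[:,2])[:,None]
def project(name,P,ps=None):
    cm,o,A=cam(name,ps);q=(np.atleast_2d(P)-o)@A;s=q[:,:2]/q[:,2:]
    s=s*(1+cm['k1']*(s**2).sum(1,keepdims=True));return s*cm['K'][[0,1],[0,1]]+cm['K'][:2,2]
E
python3 - <<'E'
from h import *
im=cv2.imread('pics/top0.png');hsv=cv2.cvtColor(im,cv2.COLOR_BGR2HSV)
def rep(n,m,z,amin=60,fill=True):
    c,_=cv2.findContours(m.astype(np.uint8)*255,cv2.RETR_EXTERNAL,cv2.CHAIN_APPROX_NONE)
    for k in c:
        if cv2.contourArea(k)<amin: continue
        P=onplane('top',k[:,0,:],z)[:,:2]
        (cx,cy),(w,h),a=cv2.minAreaRect(np.float32(P*1000))
        print(n,k[:,0].min(0),k[:,0].max(0),'c',round(cx,1),round(cy,1),'wh',round(w,1),round(h,1),'a',round(a,1))
H,S,V=[hsv[...,i].astype(int) for i in range(3)]
rep('red',((H<5)|(H>172))&(S>150)&(V>50),.033,400)
rep('green',(H>55)&(H<95)&(S>100),.033,400)
g=(S<75)&(V>70); 
roi=np.zeros(g.shape,bool);roi[165:305,225:335]=1
rep('grey',g&roi,.02,30)
rep('cin',(H<14)&(S>130)&(V<150)&roi,.02,60)
cv2.imwrite('pics/c0.png',cv2.resize(im[170:290,225:340],None,fx=5,fy=5,interpolation=cv2.INTER_CUBIC))
E
```

```text
red [351 245] [419 298] c 435.7 -278.5 wh 178.4 138.4 a 88.3
red [357 219] [419 228] c 562.6 -293.1 wh 167.3 24.2 a 89.4
green [142 246] [209 302] c 433.4 271.4 wh 132.2 172.5 a 6.5
green [134 220] [197 233] c 559.8 301.5 wh 22.3 170.3 a 6.3
grey [243 260] [263 281] c 442.6 67.1 wh 55.2 52.9 a 0.3
grey [242 214] [259 232] c 569.5 74.0 wh 45.8 49.1 a 90.0
grey [294 211] [313 235] c 564.9 -77.0 wh 49.3 67.4 a 44.7
grey [321 177] [334 197] c 667.1 -135.4 wh 35.4 56.2 a 88.2
grey [246 176] [265 196] c 670.0 62.8 wh 55.7 51.8 a 39.5
cin [286 261] [323 279] c 441.4 -69.1 wh 30.6 98.5 a 13.9
```

View pics/c0.png

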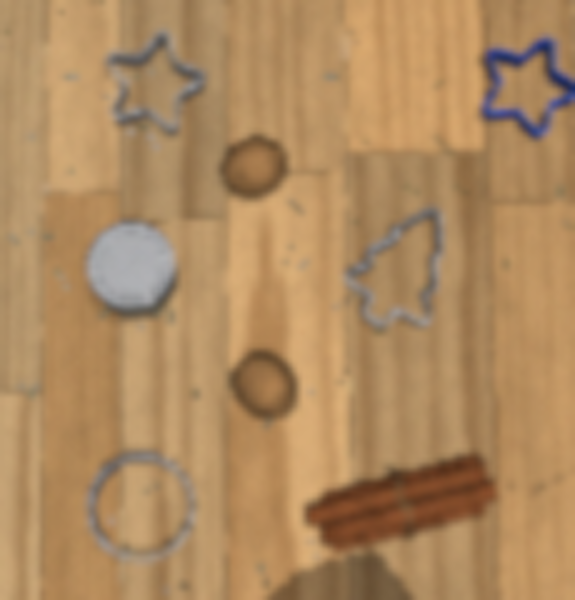

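The crop agrees: silver star at (155,88), tin at (130,267), tree at (400,270) with its top up and right, cinnamon at (400,500). I'll move to a vantage point for a wrist view.

```bash
cat >> h.py <<'E'
def plan(P,yaw,tag=''):
    """yaw: world heading of tool x, deg, tool down. prints slide mm, turn deg"""
    p,Rt=pose();c,s_=np.cos(np.radians(yaw)),np.sin(np.radians(yaw))
    T=np.array([[c,s_,0],[s_,-c,0],[0,0,-1]])
    st=r.get_state()['joint_pos'];cur=np.degrees(np.arctan2(Rt[1,0],Rt[0,0]))
    dr=R.from_matrix(Rt.T@T).as_rotvec(degrees=True)
    daz=np.degrees(np.arctan2(P[1],P[0])-np.arctan2(p[1],p[0]))
    print(tag,'from',p.round(4),'yaw',round(cur,1),'slide',(Rt.T@(np.array(P)-p)).round(4),'rot',dr.round(1),'q6',np.degrees(st[5]).round(),'->',round(np.degrees(st[5])+dr[2]+daz))
E
python3 - <<'E'
from h import *
for y in(0,180):plan([.52,0,.33],y)
E
```

```text
from [ 0.231  -0.5802  0.2303] yaw -158.3 slide [-0.483   0.4324 -0.0989] rot [   0.     0.2 -158.3] q6 -15.0 -> -105
 from [ 0.231  -0.5802  0.2303] yaw -158.3 slide [-0.483   0.4324 -0.0989] rot [ 0.1 -0.  21.7] q6 -15.0 -> 75
```

```bash
python3 -m inch '{"slide":[[-0.02,0.02,-0.02],[-0.06,0.05,-0.05],[-0.10,0.09,-0.08],[-0.145,0.13,-0.1],[-0.19,0.17,-0.1],[-0.235,0.21,-0.1],[-0.28,0.25,-0.1],[-0.32,0.29,-0.1],[-0.36,0.325,-0.1],[-0.40,0.36,-0.1]],"delta_rot":[[0,0,2],[0,0,4],[0,0,6],[0,0,8],[0,0,10],[0,0,13],[0,0,16],[0,0,18],[0,0,20],[0,0,21.7]]}'
python3 - <<'E'
from h import *
plan([.46,0,.33],180)
E
```

```text
time: 1.35
eef_pos: [0.4699, -0.0964, 0.3312]
tool_rot: [-0.001, -3.141, -0.0]
ft_force: [0.5, -0.2, -0.5]
width: 1.001
finger_force: 0.0
 from [ 0.4699 -0.0964  0.3312] yaw 180.0 slide [0.0099 0.0964 0.0012] rot [ 0. -0. -0.] q6 -98.0 -> -86
```

```bash
sed -i 's/+dr\[2\]+daz/-dr[2]-daz/' h.py; python3 -m inch '{"slide":[[0.005,0.03,0],[0.01,0.065,0],[0.01,0.09,0],[0.01,0.096,0],[0.01,0.096,0],[0.01,0.096,0]],"delta_rot":[[0,0,0],[0,0,0],[0,0,0],[0,0,0],[0,0,0],[0,0,0]]}'
python3 - <<'E'
from h import *
ps=pose();im=viewer.snapshot('wrist');cv2.imwrite('pics/w1.png',im[:,:,::-1]);np.savez('w1.npz',p=ps[0],R=ps[1])
print(ps[0],r.get_state()['joint_pos'][5])
E
```

```text
time: 2.1
eef_pos: [0.4596, -0.0029, 0.3312]
tool_rot: [-0.001, -3.141, 0.0]
ft_force: [0.0, 0.5, 0.7]
width: 0.997
finger_force: 0.0
[ 0.45960497 -0.0029201   0.33118459] -1.9205657945459182
```

View pics/w1.png

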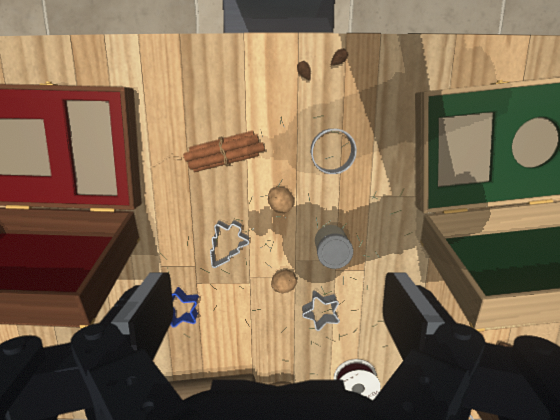

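Wrist view (image down = +x, right = +y): cinnamon (225,150), tree (228,243), tin (334,247), silver star (321,310), ring (332,151), and the pockets of both boxes.

```bash
python3 - <<'E'
from h import *
d=np.load('w1.npz');ps=(d['p'],d['R']);im=cv2.imread('pics/w1.png');hsv=cv2.cvtColor(im,cv2.COLOR_BGR2HSV)
H,S,V=[hsv[...,i].astype(int) for i in range(3)]
def big(m,x0,x1,y0,y1):
    k=np.zeros(m.shape,np.uint8);k[y0:y1,x0:x1]=m[y0:y1,x0:x1]
    k=cv2.morphologyEx(k,cv2.MORPH_CLOSE,np.ones((3,3)))
    c,_=cv2.findContours(k,cv2.RETR_EXTERNAL,cv2.CHAIN_APPROX_NONE);return max(c,key=lambda c:len(c))[:,0]
def rep(n,k,z):
    P=np.float32(onplane('wrist',k,z,ps)[:,:2]*1000)
    c,w,a=cv2.minAreaRect(P);(e,rad)=cv2.minEnclosingCircle(P)
    print(n,k.min(0),k.max(0),'rect',np.round(c,1),np.round(w,1),round(a,1),'circ',np.round(e,1),round(rad,1));return P
grey=S<70
rep('cin',big((H<13)&(S>120),175,275,120,180),.0125)
rep('tinlid',big(S<60,310,355,225,270),.048)
P=rep('tree',big(grey,200,252,215,272),.015)
h=cv2.convexHull(P)[:,0];print(cv2.approxPolyDP(h,5,True)[:,0].round().tolist())
P=rep('star',big(grey,300,345,288,330),.015)
h=cv2.convexHull(P)[:,0];q=cv2.approxPolyDP(h,6,True)[:,0];c=q.mean(0);print(c,q.round().tolist(),np.degrees(np.arctan2(*(q-c).T[::-1])).round(1),np.linalg.norm(q-c,axis=1).round(1))
beige=(H>8)&(H<25)&(S<110)&(V>60)
rep('cinpocket',big(beige,62,122,90,203),.025)
rep('starpocket',big(beige,0,55,105,190),.025)
rep('treepocket',big(beige,430,500,100,195),.025)
rep('tinpocket',big(beige,505,560,105,175),.025)
E
```

```text
cin [184 131] [264 171] rect [441.6 -73.1] [ 31.8 102.2] 13.9 circ [444.6 -72.3] 51.7
tinlid [315 225] [352 268] rect [557.9  68.3] [61.6 45.7] 10.6 circ [558.1  66.3] 31.4
tree [210 220] [249 267] rect [568.3 -69.4] [53.4 70.8] 86.9 circ [567.8 -77.9] 38.6
[[533.0, -61.0], [535.0, -84.0], [542.0, -89.0], [602.0, -95.0], [593.0, -72.0], [568.0, -44.0], [556.0, -44.0]]
star [302 290] [339 329] rect [669.9  58.3] [65.3 53.6] 5.7 circ [669.8  60.5] 33.8
[670.07916  56.21661] [[638.0, 49.0], [664.0, 32.0], [681.0, 32.0], [703.0, 60.0], [691.0, 87.0], [645.0, 78.0]] [-166.7 -104.2  -66.3    5.8   56.2  140.1] [32.9 24.9 26.  32.7 37.1 33.3]
cinpocket [ 66 100] [116 195] rect [ 437.3 -235.6] [ 52.4 117.4] 87.9 circ [ 437.3 -235.8] 63.4
starpocket [  0 119] [ 50 175] rect [ 434.6 -326.3] [67.  70.3] 88.6 circ [ 434.3 -326.7] 48.0
treepocket [438 112] [492 186] rect [438.1 230.3] [86.3 65.5] 5.9 circ [438.1 229.7] 53.4
tinpocket [512 118] [559 166] rect [428.2 318.5] [58.1 58.9] 43.3 circ [428.5 319. ] 30.7
```

```bash
python3 - <<'E'
from h import *
plan([.4415,-.072,.1],-76)
E
python3 -m inch '{"slide":[[0.005,-0.02,0.02],[0.01,-0.04,0.04],[0.018,-0.06,0.07],[0.018,-0.069,0.1],[0.018,-0.069,0.12],[0.018,-0.069,0.14],[0.018,-0.069,0.16],[0.018,-0.069,0.17],[0.018,-0.069,0.17],[0.018,-0.069,0.17]],"delta_rot":[[0,0,-10],[0,0,-20],[0,0,-30],[0,0,-40],[0,0,-50],[0,0,-60],[0,0,-70],[0,0,-80],[0,0,-90],[0,0,-100]]}'
python3 - <<'E'
from h import *
plan([.4415,-.072,.008],-76)
E
```

```text
from [ 0.4596 -0.003   0.3312] yaw 179.9 slide [ 0.018  -0.069   0.2312] rot [   0.    -0.  -104.1] q6 -110.0 -> 3
time: 3.4
eef_pos: [0.4416, -0.072, 0.1611]
tool_rot: [2.411, -2.014, -0.0]
ft_force: [-0.0, -0.9, 0.5]
width: 0.997
finger_force: 0.0
 from [ 0.4416 -0.072   0.1611] yaw -79.7 slide [-0.      0.      0.1531] rot [ 0.  -0.  -3.7] q6 -1.0 -> 2
```

```bash
python3 -m inch '{"slide":[[0,0,0.03],[0,0,0.06],[0,0,0.09],[0,0,0.12],[0,0,0.14],[0,0,0.153],[0,0,0.153],[0,0,0.153]],"delta_rot":[[0,0,-3.7],[0,0,-3.7],[0,0,-3.7],[0,0,-3.7],[0,0,-3.7],[0,0,-3.7],[0,0,-3.7],[0,0,-3.7]]}'
python3 -m inch '{"slide":[[0,0,0],[0,0,0],[0,0,0],[0,0,0],[0,0,0],[0,0,0],[0,0,0],[0,0,0]],"delta_rot":[[0,0,0],[0,0,0],[0,0,0],[0,0,0],[0,0,0],[0,0,0],[0,0,0],[0,0,0]]}' 0.02
```

```text
time: 4.4
eef_pos: [0.4423, -0.0713, 0.0089]
tool_rot: [-2.47, 1.94, -0.002]
ft_force: [0.1, 0.0, -0.2]
width: 1.001
finger_force: 0.0
time: 5.4
eef_pos: [0.4422, -0.0712, 0.0089]
tool_rot: [-2.47, 1.939, -0.001]
ft_force: [-0.4, 0.1, 5.5]
width: 0.378
finger_force: 60.8
```

```bash
python3 -m inch '{"slide":[[0,0,-0.02],[0,0,-0.06],[0,0,-0.1],[0,0,-0.14],[0,0,-0.14]],"delta_rot":[[0,0,0],[0,0,0],[0,0,0],[0,0,0],[0,0,0]]}'
python3 - <<'E'
from h import *
plan([.437,-.235,.15],178.3)
plan([.437,-.235,.15],178.3-180)
E
```

```text
time: 6.02
eef_pos: [0.4436, -0.071, 0.1513]
tool_rot: [-2.467, 1.937, -0.008]
ft_force: [-0.3, -0.4, -1.1]
width: 0.381
finger_force: 60.1
 from [ 0.4436 -0.071   0.1513] yaw -76.3 slide [0.1578 0.0454 0.001 ] rot [ -0.3   0.4 105.4] q6 2.0 -> -84
 from [ 0.4436 -0.071   0.1513] yaw -76.3 slide [0.1578 0.0454 0.001 ] rot [ -0.4  -0.3 -74.6] q6 2.0 -> 96
```

```bash
python3 -m inch '{"slide":[[0.005,0.0,0],[0.02,0.005,0],[0.04,0.01,0],[0.06,0.015,0],[0.08,0.02,0],[0.1,0.03,0],[0.12,0.035,0],[0.14,0.04,0],[0.15,0.045,0],[0.158,0.045,0]],"delta_rot":[[0,0,10],[0,0,20],[0,0,30],[0,0,40],[0,0,50],[0,0,60],[0,0,70],[0,0,80],[0,0,90],[0,0,98]]}'
python3 -m inch '{"slide":[[0,0,0],[0,0,0],[0,0,0]],"delta_rot":[[0,0,7.4],[0,0,7.4],[0,0,7.4]]}'
python3 - <<'E'
from h import *
plan([.437,-.235,.036],178.3)
ps=pose();im=viewer.snapshot('wrist');cv2.imwrite('pics/w2.png',im[:,:,::-1])
E
```

```text
time: 7.28
eef_pos: [0.4342, -0.2357, 0.1468]
tool_rot: [0.147, -3.135, -0.002]
ft_force: [0.5, -0.1, -0.6]
width: 0.379
finger_force: 60.1
time: 7.65
eef_pos: [0.4349, -0.2352, 0.1476]
tool_rot: [-0.044, -3.14, -0.001]
ft_force: [-0.2, -0.5, -0.2]
width: 0.382
finger_force: 60.1
 from [ 0.4349 -0.2352  0.1476] yaw 178.4 slide [-0.0022  0.0002  0.1116] rot [ 0.  -0.1  0.1] q6 -82.0 -> -82
```

View pics/w2.png

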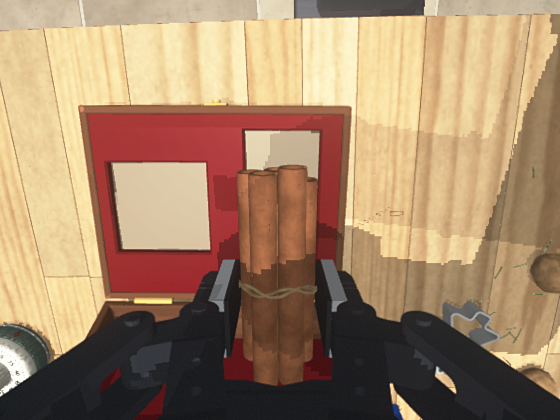

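Cinnamon is squarely held over its pocket (front edge at row 130, columns 245–320). The star pocket corners are at (112,162), (208,162), (211,250) and (117,251). I'll check these against the earlier numbers.

```bash
python3 - <<'E'
from h import *
ps=pose()
P=onplane('wrist',[(112,162),(208,162),(211,250),(117,251)],.033,ps);print(P.round(4),P.mean(0))
print(onplane('wrist',[(245,131),(321,131)],.033,ps).round(4))
E
```

```text
[[ 0.3976 -0.3547  0.033 ]
 [ 0.3996 -0.285   0.033 ]
 [ 0.4679 -0.2882  0.033 ]
 [ 0.4668 -0.3617  0.033 ]] [ 0.43297513 -0.32239998  0.033     ]
[[ 0.3785 -0.2571  0.033 ]
 [ 0.3799 -0.2036  0.033 ]]
```

```bash
python3 -m inch '{"slide":[[-0.002,0.0015,0.02],[-0.002,0.0015,0.05],[-0.002,0.0015,0.08],[-0.002,0.0015,0.1],[-0.002,0.0015,0.107],[-0.002,0.0015,0.111],[-0.002,0.0015,0.111]],"delta_rot":[[0,0,0],[0,0,0],[0,0,0],[0,0,0],[0,0,0],[0,0,0],[0,0,0]]}'
python3 -m inch '{"slide":[[0,0,0],[0,0,0],[0,0,0],[0,0,0],[0,0,-0.03],[0,0,-0.07],[0,0,-0.11],[0,0,-0.15],[0,0,-0.18],[0,0,-0.18]],"delta_rot":[[0,0,0],[0,0,0],[0,0,0],[0,0,0],[0,0,0],[0,0,0],[0,0,0],[0,0,0],[0,0,0],[0,0,0]]}' 0.07
python3 - <<'E'
from h import *
plan([.62,.06,.21],180)
plan([.60,.06,.21],0)
ps=pose();im=viewer.snapshot('wrist');cv2.imwrite('pics/w3.png',im[:,:,::-1])
E
```

```text
time: 8.57
eef_pos: [0.4378, -0.234, 0.0378]
tool_rot: [0.046, 3.14, -0.0]
ft_force: [0.3, -0.1, -0.8]
width: 0.378
finger_force: 60.1
time: 9.82
eef_pos: [0.4387, -0.2343, 0.2199]
tool_rot: [0.046, 3.135, -0.002]
ft_force: [0.0, -0.8, 0.4]
width: 0.823
finger_force: 0.0
 from [ 0.4387 -0.2343  0.2199] yaw 178.3 slide [-0.1725  0.2995  0.0106] rot [-0.1  0.3 -1.7] q6 -82.0 -> -114
 from [ 0.4387 -0.2343  0.2199] yaw 178.3 slide [-0.1525  0.299   0.0105] rot [5.000e-01 1.000e-01 1.783e+02] q6 -82.0 -> -294
```

View pics/w3.png

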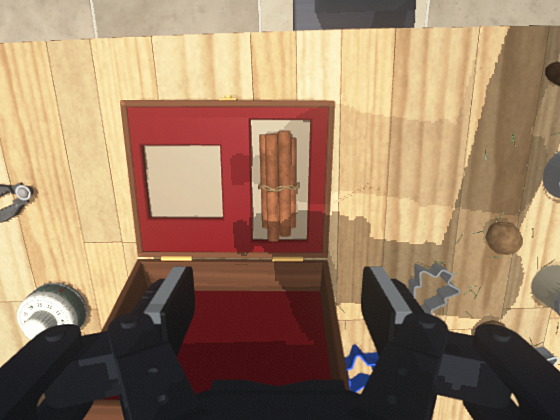

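Cinnamon lies inside its pocket (columns 251–311, rows 120–241). Next is the star, with a closer look first.

```bash
python3 -m inch '{"slide":[[0,0.02,0],[-0.01,0.05,0],[-0.03,0.09,0],[-0.05,0.13,0],[-0.07,0.17,0],[-0.09,0.21,0],[-0.12,0.245,0],[-0.14,0.275,0],[-0.16,0.298,0],[-0.163,0.3,0]],"delta_rot":[[0,0,0],[0,0,-1],[0,0,-1.7],[0,0,-1.7],[0,0,-1.7],[0,0,-1.7],[0,0,-1.7],[0,0,-1.7],[0,0,-1.7],[0,0,-1.7]]}' 0.084
python3 -m inch '{"slide":[[0,0,0],[0,0,0],[0,0,0]],"delta_rot":[[0,0,0],[0,0,0],[0,0,0]]}'
python3 - <<'E'
from h import *
ps=pose();im=viewer.snapshot('wrist');cv2.imwrite('pics/w4.png',im[:,:,::-1]);np.savez('w4.npz',p=ps[0],R=ps[1])
print(ps[0],project('wrist',[[.67,.06,.02],[.565,-.077,.02],[.565,.07,.048]],ps).round())
E
```

```text
time: 11.12
eef_pos: [0.6093, 0.0623, 0.2146]
tool_rot: [0.002, -3.138, 0.002]
ft_force: [0.4, 0.3, 0.1]
width: 0.981
finger_force: 0.0
time: 11.5
eef_pos: [0.6088, 0.0603, 0.2176]
tool_rot: [0.001, 3.142, 0.0]
ft_force: [0.3, 0.3, -0.0]
width: 0.986
finger_force: 0.0
[0.6087725  0.06034354 0.21755406] [[278. 244.]
 [132. 139.]
 [289. 141.]]
```

View pics/w4.png

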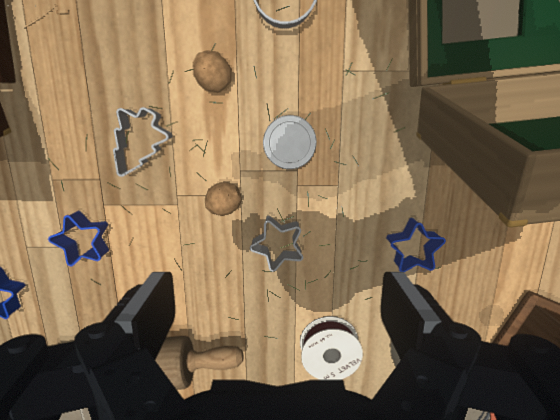

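Close wrist view: silver star around (277,244) with tips near (252,241), (271,217), (300,227), (300,257), (272,270). Tree is at (138,140) and tin lid at (290,141). I'll make an enlarged crop with contours.

```bash
python3 - <<'E'
from h import *
d=np.load('w4.npz');ps=(d['p'],d['R']);im=cv2.imread('pics/w4.png');hsv=cv2.cvtColor(im,cv2.COLOR_BGR2HSV)
H,S,V=[hsv[...,i].astype(int) for i in range(3)]
out=[]
for x0,y0 in((237,205),(100,98)):
    c=im[y0:y0+80,x0:x0+80]; out.append(cv2.resize(c,None,fx=5,fy=5,interpolation=cv2.INTER_CUBIC))
cv2.imwrite('pics/c4.png',np.hstack(out))
k=np.zeros(S.shape,np.uint8);k[110:172,260:320]=(S<45)[110:172,260:320]
c=max(cv2.findContours(k,0,1)[0],key=cv2.contourArea)[:,0]
P=np.float32(onplane('wrist',c,.048,ps)[:,:2]*1000);print('tin',cv2.minEnclosingCircle(P),cv2.minAreaRect(P))
E
```

```text
tin ((565.7865600585938, 70.08592224121094), 23.03631019592285) ((565.6265869140625, 69.77516174316406), (45.019535064697266, 44.916404724121094), 0.039832983165979385)
```

View pics/c4.png

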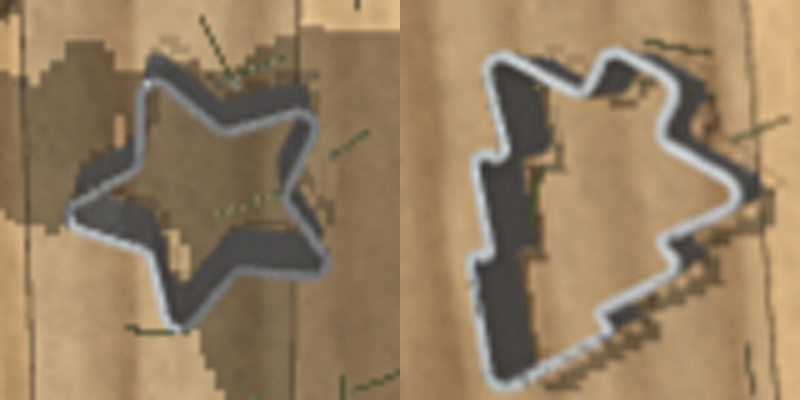

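Crop: star top-rim tips are at (148,83), (313,115), (325,268), (178,328), (70,215). On the tree, the top is at (500,385), the lowest branch tips at (492,60) and (740,195), and the trunk near (640,75).

```bash
python3 - <<'E'
from h import *
d=np.load('w4.npz');ps=(d['p'],d['R'])
f=lambda q,x0,y0,z:onplane('wrist',np.array(q)/5.-.4+[x0,y0],z,ps)[:,:2]*1000
s=f([(146,80),(316,113),(327,270),(178,330),(68,216)],237,205,.022);c=s.mean(0)
print('star',c,np.degrees(np.arctan2(*(s-c).T[::-1])).round(1),np.linalg.norm(s-c,axis=1).round(1))
t=f([(100,388),(89,57),(342,195),(200,50),(272,88)],100,98,.020)
top,b1,b2,k1,k2=t;ax=top-(k1+k2)/2;L=np.linalg.norm(ax);u=ax/L
print('tree',t.round(1).tolist(),'len',L,'head',np.degrees(np.arctan2(u[1],u[0])),'branch w',np.linalg.norm(b1-b2),np.degrees(np.arctan2(*(b2-b1)[::-1])),'mid br',(b1+b2)/2,'centre',(b1+b2)/2+18*u)
plan([.67,.06,.0],162)
E
```

```text
star [671.10812861  60.3825458 ] [-155.2  131.6   59.3  -12.   -84.4] [28.9 29.1 28.6 28.7 28.4]
tree [[599.6, -92.8], [538.0, -87.4], [563.1, -42.6], [536.8, -66.7], [543.7, -54.0]] len 67.6137147839122 head -28.634948513625943 branch w 51.310908338736134 60.66987408756295 mid br [550.5367583  -65.01535053] centre [566.33519317 -73.64144209]
 from [0.6089 0.0604 0.2176] yaw 180.0 slide [-0.0611 -0.0004  0.2176] rot [ 0.  0. 18.] q6 -111.0 -> -128
```

```bash
python3 -m inch '{"slide":[[-0.02,0,0.01],[-0.05,-0.001,0.03],[-0.07,-0.0015,0.06],[-0.07,-0.0015,0.1],[-0.07,-0.0015,0.14],[-0.07,-0.0015,0.17],[-0.07,-0.0015,0.19],[-0.07,-0.0015,0.205],[-0.07,-0.0015,0.211],[-0.07,-0.0015,0.211]],"delta_rot":[[0,0,4],[0,0,8],[0,0,12],[0,0,12],[0,0,12],[0,0,12],[0,0,12],[0,0,12],[0,0,12],[0,0,12]]}' 0.075
python3 -m inch '{"slide":[[0,0,0],[0,0,0],[0,0,0],[0,0,0],[0,0,0],[0,0,0],[0,0,0]],"delta_rot":[[0,0,0],[0,0,0],[0,0,0],[0,0,0],[0,0,0],[0,0,0],[0,0,0]]}' 0.04
```

```text
time: 12.8
eef_pos: [0.6794, 0.0595, 0.0065]
tool_rot: [0.328, 3.124, 0.0]
ft_force: [0.2, 0.2, -0.3]
width: 0.88
finger_force: 0.0
time: 13.68
eef_pos: [0.6804, 0.0598, 0.0083]
tool_rot: [0.327, 3.121, 0.001]
ft_force: [-1.9, 0.2, 5.3]
width: 0.603
finger_force: 61.8
```

```bash
python3 -m inch '{"slide":[[0,0,-0.03],[0,0,-0.07],[0,0,-0.11],[0.02,0,-0.16],[0.05,0,-0.19],[0.09,0,-0.21],[0.13,0.0,-0.22],[0.17,0,-0.22],[0.21,0,-0.22],[0.24,0,-0.22]],"delta_rot":[[0,0,0],[0,0,0],[0,0,0],[0,0,0],[0,0,0],[0,0,0],[0,0,0],[0,0,0],[0,0,0],[0,0,0]]}'
python3 - <<'E'
from h import *
plan([.442,-.324,.16],178.3)
print(r.get_state()['width'])
E
```

```text
time: 14.92
eef_pos: [0.4427, 0.1095, 0.2264]
tool_rot: [0.328, 3.124, 0.001]
ft_force: [-0.7, 0.8, -0.1]
width: 0.601
finger_force: 62.4
 from [0.4427 0.1095 0.2264] yaw 168.0 slide [-0.0894 -0.4242  0.0661] rot [  0.    0.  -10.3] q6 -136.0 -> -76
0.6012853552877001
```

```bash
python3 -m inch '{"slide":[[-0.005,-0.02,0],[-0.015,-0.07,0],[-0.025,-0.12,0],[-0.036,-0.17,0],[-0.046,-0.22,0],[-0.057,-0.27,0.01],[-0.067,-0.32,0.02],[-0.078,-0.37,0.04],[-0.087,-0.41,0.06],[-0.0894,-0.424,0.066]],"delta_rot":[[0,0,0],[0,0,-1],[0,0,-2],[0,0,-4],[0,0,-6],[0,0,-8],[0,0,-10],[0,0,-10.3],[0,0,-10.3],[0,0,-10.3]]}'
python3 -m inch '{"slide":[[0,0,0],[0,0,0],[0,0,0]],"delta_rot":[[0,0,0],[0,0,0],[0,0,0]]}'
python3 - <<'E'
from h import *
plan([.442,-.324,.035],178.3)
ps=pose();im=viewer.snapshot('wrist');cv2.imwrite('pics/w5.png',im[:,:,::-1])
E
```

```text
time: 16.18
eef_pos: [0.4426, -0.3254, 0.1586]
tool_rot: [-0.051, -3.139, -0.002]
ft_force: [0.1, -0.8, 0.1]
width: 0.602
finger_force: 62.5
time: 16.55
eef_pos: [0.4444, -0.3229, 0.1613]
tool_rot: [0.044, 3.14, -0.001]
ft_force: [0.2, -0.2, -0.4]
width: 0.6
finger_force: 62.5
 from [ 0.4444 -0.3229  0.1613] yaw 178.4 slide [ 0.0025 -0.0011  0.1263] rot [-0.   0.1  0.1] q6 -73.0 -> -72
```

View pics/w5.png

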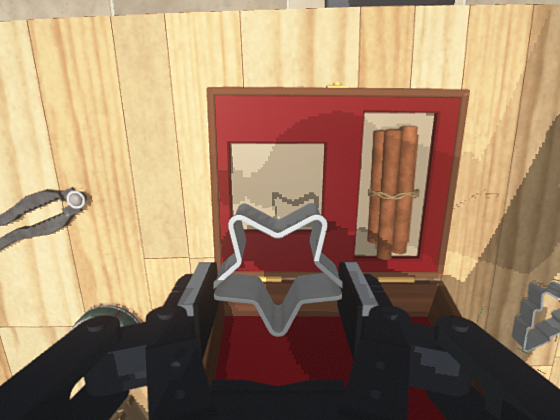

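```bash
python3 -m inch '{"slide":[[0.0025,-0.001,0.03],[0.0025,-0.001,0.06],[0.0025,-0.001,0.09],[0.0025,-0.001,0.11],[0.0025,-0.001,0.12],[0.0025,-0.001,0.1255],[0.0025,-0.001,0.1255]],"delta_rot":[[0,0,0],[0,0,0],[0,0,0],[0,0,0],[0,0,0],[0,0,0],[0,0,0]]}'
python3 -m inch '{"slide":[[0,0,0],[0,0,0],[0,0,0],[0,0,-0.02],[0,0,-0.06],[0,0,-0.1],[0,0,-0.14],[0,0,-0.18],[0,0,-0.22],[0,0,-0.22]],"delta_rot":[[0,0,0],[0,0,0],[0,0,0],[0,0,0],[0,0,0],[0,0,0],[0,0,0],[0,0,0],[0,0,0],[0,0,0]]}' 0.08
python3 - <<'E'
from h import *
plan([.65,-.28,.25],178.3)
ps=pose();im=viewer.snapshot('wrist')[60:360,130:530];cv2.imwrite('pics/w6.png',im[:,:,::-1])
E
```

```text
time: 17.48
eef_pos: [0.4416, -0.3248, 0.0352]
tool_rot: [0.046, 3.141, -0.0]
ft_force: [0.4, 0.6, 0.4]
width: 0.602
finger_force: 62.5
time: 18.73
eef_pos: [0.4428, -0.3257, 0.2589]
tool_rot: [0.046, 3.134, -0.006]
ft_force: [0.0, 0.6, -0.4]
width: 0.935
finger_force: 0.0
 from [ 0.4428 -0.3257  0.2589] yaw 178.3 slide [-0.2057  0.0518  0.0103] rot [-0.2  0.4  0. ] q6 -72.0 -> -85
```

View pics/w6.png

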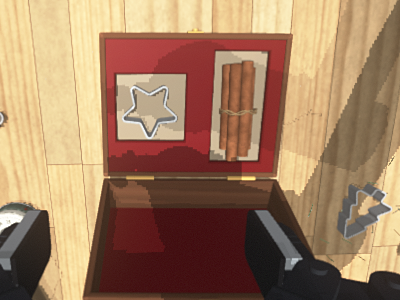

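Both items lie inside their pockets (star at (150,108), cinnamon at (237,108) in the crop). Now the dark lid.

```bash
python3 -m inch '{"slide":[[-0.02,0.005,0],[-0.06,0.015,0],[-0.11,0.03,0],[-0.16,0.04,0],[-0.195,0.043,0],[-0.208,0.043,0],[-0.208,0.043,0.03],[-0.208,0.043,0.07],[-0.208,0.043,0.1],[-0.208,0.043,0.109]],"delta_rot":[[0,0,0],[0,0,0],[0,0,0],[0,0,0],[0,0,0],[0,0,0],[0,0,0],[0,0,0],[0,0,0],[0,0,0]]}' 0
python3 -m inch '{"slide":[[0.01,0,0],[0.025,0,0],[0.04,0,0],[0.055,0,0],[0.07,0,0],[0.085,0,0],[0.1,0,0],[0.115,0,0],[0.13,0,0],[0.14,0,0]],"delta_rot":[[0,0,0],[0,0,0],[0,0,0],[0,0,0],[0,0,0],[0,0,0],[0,0,0],[0,0,0],[0,0,0],[0,0,0]]}'
```

```text
time: 20.02
eef_pos: [0.6487, -0.2876, 0.1425]
tool_rot: [-0.047, -3.135, -0.002]
ft_force: [-0.6, -0.3, 0.2]
width: -0.0
finger_force: 0.0
time: 21.28
eef_pos: [0.509, -0.2837, 0.1455]
tool_rot: [-0.047, -3.14, -0.001]
ft_force: [-0.1, -0.1, 1.0]
width: 0.0
finger_force: 0.1
```

```bash
python3 -m inch '{"slide":[[0.012,0,0],[0.025,0,0],[0.035,0,0],[0.035,0,0],[0.01,0,-0.03],[0,0,-0.07],[0,0,-0.1],[0,0,-0.1],[0,0,-0.1],[0,0,-0.1]],"delta_rot":[[0,0,0],[0,0,0],[0,0,0],[0,0,0],[0,0,0],[0,0,0],[0,0,0],[0,0,0],[0,0,0],[0,0,0]]}'
python3 - <<'E'
from h import *
im=viewer.snapshot('side');cv2.imwrite('pics/s7.png',im[:,:,::-1])
# tree: centre (566.3,-73.6), heading -28.6, grip at -18mm along
u=np.radians(-28.6);g=np.array([.5663,-.0736])-.018*np.array([np.cos(u),np.sin(u)]);print(g)
plan([*g,.12],180-28.6);plan([*g,.12],-28.6)
E
```

```text
time: 22.52
eef_pos: [0.5099, -0.2836, 0.2444]
tool_rot: [-0.047, -3.139, -0.001]
ft_force: [-0.2, 0.7, -0.3]
width: 0.0
finger_force: 0.0
[ 0.55049631 -0.06498355]
 from [ 0.51   -0.2837  0.2445] yaw 178.3 slide [-0.0343  0.2197  0.1246] rot [ 0.  -0.1 26.9] q6 -78.0 -> -128
 from [ 0.51   -0.2837  0.2445] yaw 178.3 slide [-0.0343  0.2197  0.1246] rot [   0.2    0.  -153.1] q6 -78.0 -> 52
```

View pics/s7.png

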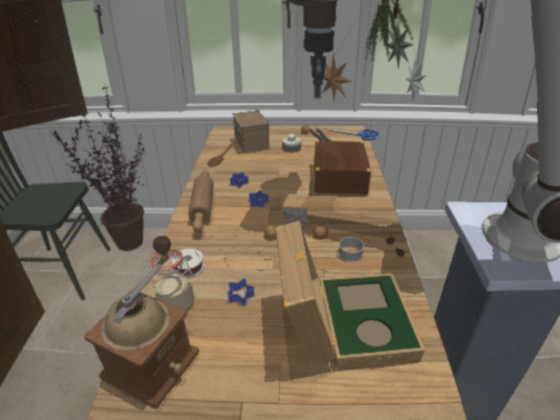

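The dark box is shut (lid down at (341,167) in the side view). Next the tree cutter.

```bash
python3 -m inch '{"slide":[[0,0.02,0],[-0.005,0.06,0],[-0.01,0.1,0],[-0.02,0.15,0],[-0.03,0.19,0.02],[-0.034,0.215,0.05],[-0.034,0.2195,0.09],[-0.034,0.2195,0.12],[-0.034,0.2195,0.14],[-0.034,0.2195,0.14]],"delta_rot":[[0,0,2],[0,0,6],[0,0,10],[0,0,15],[0,0,20],[0,0,25],[0,0,26.9],[0,0,26.9],[0,0,26.9],[0,0,26.9]]}' 0.074
python3 - <<'E'
from h import *
plan([.5505,-.065,.005],151.4)
E
```

```text
time: 23.82
eef_pos: [0.5495, -0.0656, 0.1037]
tool_rot: [-0.775, -3.04, 0.003]
ft_force: [-0.3, 0.0, 0.7]
width: 0.863
finger_force: 0.0
 from [ 0.5495 -0.0656  0.1037] yaw 151.4 slide [-0.001   0.0013  0.0987] rot [-0.2 -0.2 -0. ] q6 -129.0 -> -129
```

```bash
python3 -m inch '{"slide":[[0,0,0.02],[0,0,0.05],[0,0,0.075],[0,0,0.09],[0,0,0.099],[0,0,0.099],[0,0,0.099]],"delta_rot":[[0,0,0],[0,0,0],[0,0,0],[0,0,0],[0,0,0],[0,0,0],[0,0,0]]}'
python3 -m inch '{"slide":[[0,0,0],[0,0,0],[0,0,0],[0,0,0],[0,0,0],[0,0,0],[0,0,0]],"delta_rot":[[0,0,0],[0,0,0],[0,0,0],[0,0,0],[0,0,0],[0,0,0],[0,0,0]]}' 0.035
python3 -m inch '{"slide":[[0,0,-0.03],[0,0,-0.08],[0,0,-0.13],[0,0,-0.18],[0,0,-0.2],[0,0,-0.2]],"delta_rot":[[0,0,0],[0,0,0],[0,0,0],[0,0,0],[0,0,0],[0,0,0]]}'
python3 - <<'E'
from h import *
# place: tree centre (tcp -18mm*toolx) at pocket (438,230); tool x heading 186.4
u=np.radians(186.4);c=np.array([.438,.230])+.018*np.array([np.cos(u),np.sin(u)]);print(c)
plan([*c,.15],186.4)
im=viewer.snapshot('wrist');cv2.imwrite('pics/w8.png',im[:,:,::-1])
E
```

```text
time: 24.7
eef_pos: [0.5517, -0.0654, 0.0077]
tool_rot: [0.775, 3.043, 0.001]
ft_force: [0.0, -0.1, 0.4]
width: 0.865
finger_force: 0.0
time: 25.58
eef_pos: [0.5515, -0.0654, 0.0083]
tool_rot: [0.775, 3.043, 0.0]
ft_force: [-1.5, -0.1, 6.5]
width: 0.564
finger_force: 60.6
time: 26.32
eef_pos: [0.5518, -0.0653, 0.2089]
tool_rot: [0.775, 3.04, 0.003]
ft_force: [-0.4, -0.0, -1.7]
width: 0.559
finger_force: 61.7
[0.42011218 0.22799356]
 from [ 0.5518 -0.0653  0.2089] yaw 151.4 slide [0.2562 0.1943 0.0585] rot [  0.1   0.3 -35. ] q6 -129.0 -> -129
```

View pics/w8.png

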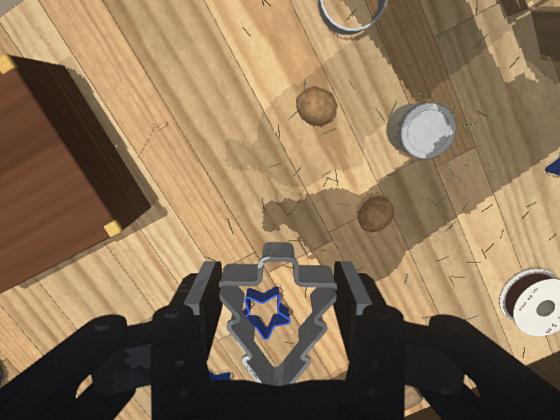

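```bash
python3 -m inch '{"slide":[[0.02,0.015,0],[0.05,0.04,0],[0.085,0.065,0],[0.12,0.09,0],[0.155,0.12,0],[0.19,0.145,0],[0.225,0.17,0.01],[0.25,0.19,0.03],[0.256,0.194,0.05],[0.256,0.194,0.0585]],"delta_rot":[[0,0,-3],[0,0,-7],[0,0,-11],[0,0,-16],[0,0,-21],[0,0,-26],[0,0,-31],[0,0,-35],[0,0,-35],[0,0,-35]]}'
python3 -m inch '{"slide":[[0,0,0],[0,0,0],[0,0,0]],"delta_rot":[[0,0,0],[0,0,0],[0,0,0]]}'
python3 - <<'E'
from h import *
plan([.420,.228,.034],186.4)
im=viewer.snapshot('wrist');cv2.imwrite('pics/w9.png',im[:,:,::-1])
E
```

```text
time: 27.62
eef_pos: [0.4175, 0.2267, 0.1457]
tool_rot: [0.177, -3.132, 0.006]
ft_force: [1.5, 0.6, 0.8]
width: 0.558
finger_force: 61.7
time: 28.0
eef_pos: [0.4195, 0.2273, 0.1489]
tool_rot: [-0.174, 3.136, 0.001]
ft_force: [-0.4, 0.1, -0.4]
width: 0.56
finger_force: 61.8
 from [0.4195 0.2273 0.1489] yaw -173.6 slide [-0.0004  0.0005  0.1149] rot [ 0.   0.1 -0. ] q6 -132.0 -> -132
```

View pics/w9.png

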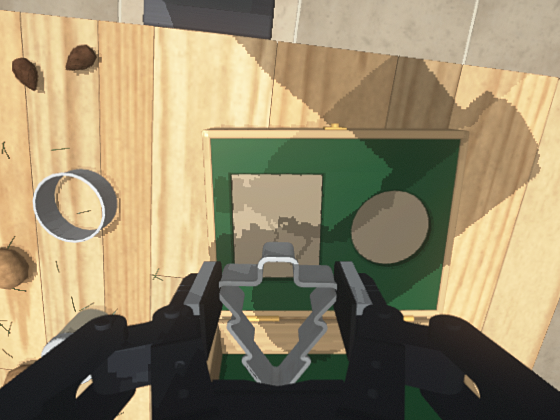

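The held tree is aligned with its pocket, whose front corners are at (232,174) and (323,174). The round pocket is near (391,228). I'll verify those positions.

```bash
python3 - <<'E'
from h import *
ps=pose();P=onplane('wrist',[(231,174),(323,174),(391,228),(352,228),(430,228),(391,190),(391,267)],.033,ps);print(P.round(4))
u=np.radians(6.4);print('tree pocket',(P[0]+P[1])[:2]/2+.043*np.array([np.cos(u),np.sin(u)]))
E
```

```text
[[0.3984 0.1904 0.033 ]
 [0.3909 0.2572 0.033 ]
 [0.4264 0.3152 0.033 ]
 [0.4297 0.2854 0.033 ]
 [0.423  0.3451 0.033 ]
 [0.3971 0.3092 0.033 ]
 [0.4585 0.3218 0.033 ]]
tree pocket [0.43741022 0.22857929]
```

```bash
python3 -m inch '{"slide":[[0,0,0.03],[0,0,0.06],[0,0,0.085],[0,0,0.1],[0,0,0.11],[0,0,0.114],[0,0,0.114]],"delta_rot":[[0,0,0],[0,0,0],[0,0,0],[0,0,0],[0,0,0],[0,0,0],[0,0,0]]}'
python3 -m inch '{"slide":[[0,0,0],[0,0,0],[0,0,0],[0,0,-0.02],[0,0,-0.06],[0,0,-0.1],[0,0,-0.14],[0,0,-0.18],[0,0,-0.2],[0,0,-0.2]],"delta_rot":[[0,0,0],[0,0,0],[0,0,0],[0,0,0],[0,0,0],[0,0,0],[0,0,0],[0,0,0],[0,0,0],[0,0,0]]}' 0.078
python3 - <<'E'
from h import *
plan([.5655,.070,.15],180)
im=viewer.snapshot('wrist');cv2.imwrite('pics/w10.png',im[60:360,100:500,::-1])
E
```

```text
time: 28.92
eef_pos: [0.4193, 0.2276, 0.0346]
tool_rot: [-0.176, 3.136, 0.001]
ft_force: [0.4, 0.3, -0.7]
width: 0.56
finger_force: 61.8
time: 30.18
eef_pos: [0.4195, 0.228, 0.2358]
tool_rot: [-0.175, 3.134, 0.005]
ft_force: [0.2, 0.5, -0.7]
width: 0.916
finger_force: 0.0
 from [0.4195 0.228  0.2358] yaw -173.6 slide [-0.1272 -0.1735  0.0858] rot [0.2 0.2 6.4] q6 -132.0 -> -117
```

View pics/w10.png

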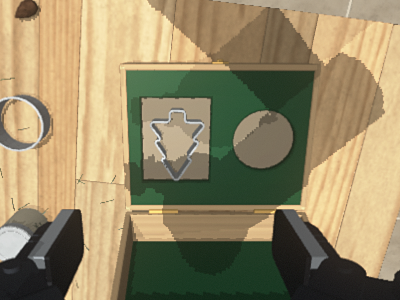

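Tree is down in its pocket ((177,140) in the crop). Now the tin.

```bash
python3 -m inch '{"slide":[[0,-0.02,0],[-0.02,-0.06,0],[-0.04,-0.1,0],[-0.07,-0.14,0],[-0.1,-0.17,0],[-0.127,-0.1735,0.02],[-0.127,-0.1735,0.06],[-0.127,-0.1735,0.1],[-0.127,-0.1735,0.12],[-0.127,-0.1735,0.12]],"delta_rot":[[0,0,1],[0,0,3],[0,0,5],[0,0,6.4],[0,0,6.4],[0,0,6.4],[0,0,6.4],[0,0,6.4],[0,0,6.4],[0,0,6.4]]}'
python3 - <<'E'
from h import *
plan([.5657,.070,.022],180)
E
```

```text
time: 31.48
eef_pos: [0.5625, 0.0676, 0.1113]
tool_rot: [-0.002, -3.135, 0.004]
ft_force: [0.4, -1.0, 0.2]
width: 0.918
finger_force: 0.0
 from [0.5625 0.0676 0.1113] yaw 179.9 slide [-0.0038  0.0027  0.0893] rot [-0.1 -0.4 -0.1] q6 -113.0 -> -113
```

```bash
python3 -m inch '{"slide":[[0,0,0.02],[0,0,0.05],[0,0,0.075],[0,0,0.09],[0,0,0.092],[0,0,0.092]],"delta_rot":[[0,0,0],[0,0,0],[0,0,0],[0,0,0],[0,0,0],[0,0,0]]}'
python3 -m inch '{"slide":[[0,0,0],[0,0,0],[0,0,0],[0,0,0],[0,0,0],[0,0,0],[0,0,0]],"delta_rot":[[0,0,0],[0,0,0],[0,0,0],[0,0,0],[0,0,0],[0,0,0],[0,0,0]]}' 0.035
python3 -m inch '{"slide":[[0,0,-0.03],[0,0,-0.08],[0,0,-0.13],[0,0,-0.17],[0,0,-0.18],[0,0,-0.18]],"delta_rot":[[0,0,0],[0,0,0],[0,0,0],[0,0,0],[0,0,0],[0,0,0]]}'
python3 - <<'E'
from h import *
plan([.428,.317,.14],186.4)
E
```

```text
time: 32.22
eef_pos: [0.5653, 0.0693, 0.0232]
tool_rot: [-0.0, 3.14, 0.001]
ft_force: [0.5, 1.2, 1.2]
width: 0.912
finger_force: 0.0
time: 33.1
eef_pos: [0.5654, 0.0694, 0.0236]
tool_rot: [-0.001, 3.139, 0.001]
ft_force: [-1.8, 0.0, 5.3]
width: 0.514
finger_force: 60.3
time: 33.85
eef_pos: [0.5642, 0.0692, 0.202]
tool_rot: [-0.0, -3.141, -0.001]
ft_force: [-0.4, -0.2, -1.7]
width: 0.52
finger_force: 61.1
 from [0.5642 0.0692 0.202 ] yaw 180.0 slide [0.1363 0.2477 0.0622] rot [ 0.  -0.  -6.4] q6 -113.0 -> -136
```

```bash
python3 -m inch '{"slide":[[0.02,0.005,0],[0.05,0.02,0],[0.09,0.04,0],[0.12,0.07,0],[0.136,0.11,0],[0.136,0.15,0],[0.136,0.19,0.01],[0.136,0.225,0.03],[0.136,0.245,0.05],[0.136,0.248,0.062]],"delta_rot":[[0,0,0],[0,0,-1],[0,0,-2],[0,0,-3],[0,0,-4],[0,0,-5],[0,0,-6.4],[0,0,-6.4],[0,0,-6.4],[0,0,-6.4]]}'
python3 -m inch '{"slide":[[0,0,0],[0,0,0],[0,0,0]],"delta_rot":[[0,0,0],[0,0,0],[0,0,0]]}'
python3 - <<'E'
from h import *
plan([.428,.317,.05],186.4)
E
```

```text
time: 35.1
eef_pos: [0.4273, 0.3169, 0.137]
tool_rot: [0.177, -3.133, 0.006]
ft_force: [0.9, -0.1, -0.5]
width: 0.515
finger_force: 61.1
time: 35.48
eef_pos: [0.429, 0.3168, 0.1412]
tool_rot: [-0.174, 3.136, 0.002]
ft_force: [0.3, -0.1, 0.5]
width: 0.511
finger_force: 61.1
 from [0.429  0.3168 0.1412] yaw -173.6 slide [0.0011 0.0002 0.0912] rot [ 0.1  0.1 -0. ] q6 -138.0 -> -138
```

```bash
python3 -m inch '{"slide":[[0,0,0.02],[0,0,0.045],[0,0,0.065],[0,0,0.08],[0,0,0.088],[0,0,0.091],[0,0,0.091]],"delta_rot":[[0,0,0],[0,0,0],[0,0,0],[0,0,0],[0,0,0],[0,0,0],[0,0,0]]}'
python3 -m inch '{"slide":[[0,0,0],[0,0,0],[0,0,0],[0,0,-0.02],[0,0,-0.06],[0,0,-0.1],[0,0,-0.14],[0,0,-0.18],[0,0,-0.2],[0,0,-0.2]],"delta_rot":[[0,0,0],[0,0,0],[0,0,0],[0,0,0],[0,0,0],[0,0,0],[0,0,0],[0,0,0],[0,0,0],[0,0,0]]}' 0.075
python3 - <<'E'
from h import *
ps=pose();im=viewer.snapshot('wrist')[:,:,::-1].copy()
S=cv2.cvtColor(im,cv2.COLOR_BGR2HSV)[...,1];uv=project('wrist',[[.428,.317,.073]],ps)[0].astype(int);print(uv)
k=np.zeros(S.shape,np.uint8);x,y=uv;k[y-50:y+50,x-50:x+50]=(S<45)[y-50:y+50,x-50:x+50]
c=max(cv2.findContours(k,0,1)[0],key=cv2.contourArea)[:,0]
for z in(.073,.081):
  P=np.float32(onplane('wrist',c,z,ps)[:,:2]*1000);print(z,cv2.minEnclosingCircle(P),cv2.minAreaRect(P))
B=np.array([.4325,.274])+.215*np.array([np.cos(np.radians(6.4)),np.sin(np.radians(6.4))]);print(B)
plan([*B,.25],186.4)
E
```

```text
time: 36.35
eef_pos: [0.4288, 0.3174, 0.0496]
tool_rot: [-0.176, 3.136, 0.001]
ft_force: [-0.2, -0.1, -0.8]
width: 0.521
finger_force: 61.1
time: 37.6
eef_pos: [0.429, 0.3177, 0.251]
tool_rot: [-0.175, 3.134, 0.005]
ft_force: [-0.3, -0.3, 0.1]
width: 0.873
finger_force: 0.0
[276 187]
0.073 ((427.3790283203125, 317.081298828125), 25.37140464782715) ((427.9176940917969, 317.5726013183594), (46.15116500854492, 49.37538146972656), 65.07696533203125)
0.081 ((425.627197265625, 316.87353515625), 24.739837646484375) ((426.1524353027344, 317.3525390625), (45.00230407714844, 48.14629364013672), 65.07717895507812)
[0.6461601  0.29796582]
 from [0.4284 0.3171 0.2493] yaw -173.6 slide [-0.2143 -0.0433 -0.0007] rot [ 0.1  0.  -0. ] q6 -138.0 -> -126
```

Tin is centred in its pocket: (427,317) measured against (428,317), and the lid's apparent size fits z 73 mm. Now the pale lid.

```bash
python3 -m inch '{"slide":[[-0.02,-0.005,0],[-0.06,-0.015,0],[-0.11,-0.03,0],[-0.16,-0.04,0],[-0.2,-0.043,0],[-0.214,-0.043,0],[-0.214,-0.043,0.03],[-0.214,-0.043,0.07],[-0.214,-0.043,0.095],[-0.214,-0.043,0.102]],"delta_rot":[[0,0,0],[0,0,0],[0,0,0],[0,0,0],[0,0,0],[0,0,0],[0,0,0],[0,0,0],[0,0,0],[0,0,0]]}' 0
python3 -m inch '{"slide":[[0.01,0,0],[0.025,0,0],[0.04,0,0],[0.055,0,0],[0.07,0,0],[0.085,0,0],[0.1,0,0],[0.115,0,0],[0.13,0,0],[0.142,0,0]],"delta_rot":[[0,0,0],[0,0,0],[0,0,0],[0,0,0],[0,0,0],[0,0,0],[0,0,0],[0,0,0],[0,0,0],[0,0,0]]}'
python3 -m inch '{"slide":[[0.012,0,0],[0.025,0,0],[0.035,0,0],[0.035,0,0],[0.01,0,-0.03],[0,0,-0.07],[0,0,-0.1],[0,0,-0.12],[0,0,-0.12],[0,0,-0.12]],"delta_rot":[[0,0,0],[0,0,0],[0,0,0],[0,0,0],[0,0,0],[0,0,0],[0,0,0],[0,0,0],[0,0,0],[0,0,0]]}'
python3 -m inch '{"slide":[[0,-0.03,0],[0,-0.08,0],[0,-0.13,0],[0,-0.18,0],[0,-0.23,0],[0,-0.27,0],[0,-0.3,0],[0,-0.3,0],[0,-0.3,0],[0,-0.3,0]],"delta_rot":[[0,0,0],[0,0,0],[0,0,0],[0,0,0],[0,0,0],[0,0,0],[0,0,0],[0,0,0],[0,0,0],[0,0,0]]}'
python3 - <<'E'
from h import *
t=viewer.snapshot('top')[:,:,::-1];s=viewer.snapshot('side')[:,:,::-1]
cv2.imwrite('pics/top11.png',t);cv2.imwrite('pics/side11.png',s)
for n,im in(('top',t),('side',s)):
    h=cv2.cvtColor(im,cv2.COLOR_BGR2HSV).astype(int);H,S,V=h[...,0],h[...,1],h[...,2]
    print(n,'green px',((H>55)&(H<95)&(S>100))[100:].sum() if n=='top' else ((H>55)&(H<95)&(S>100))[200:,260:430].sum(),'red px',(((H<5)|(H>172))&(S>150)&(V>50))[130:,250:440].sum())
# where lid top corners should be when shut (z=.08), beech & walnut, and project
for nm,o,y in(('beech',(.4325,.274),6.4),('walnut',(.4355,-.2805),-1.7)):
    a=np.radians(y);M=np.array([[np.cos(a),-np.sin(a)],[np.sin(a),np.cos(a)]])
    C=np.array([[x,yy] for x,yy in((-75,-95),(-75,95),(75,95),(75,-95))])/1000@M.T+o
    pc=np.c_[C,np.full(4,.08)]
    for n,im in(('top',t),('side',s)):
        q=project(n,pc);print(nm,n,q.round().astype(int).tolist(),'expected shut-lid outline')
g=cv2.cvtColor(t,cv2.COLOR_BGR2HSV);S=g[...,1]
k=np.zeros(S.shape,np.uint8);k[250:292,235:275]=(S<75)[250:292,235:275];c=max(cv2.findContours(k,0,1)[0],key=len)[:,0];P=np.float32(onplane('top',c,.02)[:,:2]*1000);print('ring',cv2.minAreaRect(P))
E
```

```text
time: 38.9
eef_pos: [0.6455, 0.2967, 0.1428]
tool_rot: [0.174, -3.131, 0.006]
ft_force: [-0.0, -0.1, -0.1]
width: 0.002
finger_force: 0.0
time: 40.15
eef_pos: [0.5037, 0.2822, 0.1472]
tool_rot: [0.176, -3.136, 0.001]
ft_force: [0.0, 0.2, -0.0]
width: 0.003
finger_force: 0.1
time: 41.4
eef_pos: [0.5045, 0.2822, 0.266]
tool_rot: [0.175, -3.135, 0.001]
ft_force: [-0.5, -0.1, -0.7]
width: -0.002
finger_force: 0.0
time: 42.65
eef_pos: [0.5383, -0.0148, 0.2669]
tool_rot: [0.178, -3.136, -0.0]
ft_force: [-0.2, 0.8, -0.6]
width: -0.001
finger_force: 0.0
top green px 0 red px 0
side green px 0 red px 0
beech top [[210, 299], [135, 308], [131, 248], [204, 240]] expected shut-lid outline
beech side [[396, 256], [432, 332], [340, 341], [320, 261]] expected shut-lid outline
walnut top [[428, 301], [352, 300], [352, 240], [426, 242]] expected shut-lid outline
walnut side [[363, 140], [371, 170], [315, 168], [314, 139]] expected shut-lid outline
ring ((442.5774841308594, 68.4229736328125), (55.52487564086914, 55.22690200805664), 89.87474060058594)
```

```bash
python3 -m inch '{"slide":[[0,0,0],[0,0,0],[0,0,0],[0,0,0],[0,0,0],[0,0,0],[0,0,0],[0,0,0]],"delta_rot":[[0,0,0],[0,0,0],[0,0,0],[0,0,0],[0,0,0],[0,0,0],[0,0,0],[0,0,0]]}'
python3 - <<'E'
from h import *
s=viewer.snapshot('side')[:,:,::-1];a=cv2.imread('pics/side11.png')
d=cv2.absdiff(a,s)[130:420,250:450].max(2);print('moved px',(d>25).sum())
g=cv2.cvtColor(s,cv2.COLOR_BGR2GRAY).astype(float)
# lid front top edge at mid y: brightness profile up the vertical line in world (z from .0 to .11) on the front face plane
for nm,o,y in(('beech',(.4325,.274),6.4),('walnut',(.4355,-.2805),-1.7)):
    u=np.radians(y)
    for yy in (-.05,.05):
        f=np.array(o)+np.array([[np.cos(u),-np.sin(u)],[np.sin(u),np.cos(u)]])@[-.075,yy]
        zs=np.arange(0,.115,.005);q=project('side',np.c_[np.tile(f,(len(zs),1)),zs])
        print(nm,[int(cv2.getRectSubPix(g.astype(np.float32),(1,1),tuple(map(float,p)))[0,0]) for p in q])
E
```

```text
time: 43.75
eef_pos: [0.5384, -0.0157, 0.2673]
tool_rot: [-0.175, 3.137, -0.0]
ft_force: [-0.1, -0.8, -0.5]
width: 0.001
finger_force: 0.0
moved px 4
beech [127, 130, 130, 128, 125, 125, 128, 129, 125, 123, 126, 134, 141, 142, 140, 114, 89, 68, 73, 80, 81, 78, 81]
beech [73, 73, 72, 71, 82, 118, 130, 130, 126, 125, 128, 134, 141, 142, 141, 134, 120, 128, 138, 130, 136, 131, 141]
walnut [57, 66, 66, 68, 68, 69, 67, 70, 70, 69, 68, 68, 71, 74, 83, 99, 120, 132, 144, 144, 117, 74, 74]
walnut [44, 44, 45, 46, 45, 44, 44, 44, 44, 47, 81, 130, 121, 82, 86, 103, 125, 132, 130, 131, 133, 139, 141]
```

```bash
python3 -c "
from bench import r
print(r.close_job())"
```

```text
the job is handed in; nothing more can be done
None
```

Both kits are packed and both lids are shut, with the round cutter left where it lay; the job was handed in at about 44 s. I confirmed the pale box's tin and final lid closure by measuring the images rather than viewing them, because the 14 picture views were used up.

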